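# Draw the rolling pin out of its half-topped box

## Task

Open the long wooden box in the drawer: lift off its loose lid by the bar handle and set it down gently, flat and handle up, on the bare drawer floor clear of the box. Then take out the small rolling pin: it is longer than the opening and its one end lies under the fixed end of the top, so tilt its free end up and draw it out slantwise, without forcing it against the box, tipping the box or shoving it about. Leave the other things in the drawer where they are, and finish while still holding the pin in the gripper, motionless and roughly level, all of it at least 10 cm above the top of the box.

Things in the scene. Friction and masses are not known exactly. Their poses are not given: they have to be found in the camera images.
- box: Long box of light wood, 324 x 136 x 79 mm, loose on the drawer floor, 0.7 kg. Origin: centre of its underside; x along its length, z up; its -x end is turned roughly towards the robot. Inside 300 (x -150 to 150) x 116 mm (y -58 to 58); floor 10 mm thick, side walls 10 mm and 70 mm high, end walls 12 mm; the end wall at +x is 79 mm high
- top_edge (a point): middle of the edge of the box's fixed top board, at its upper face: box x = -60, y = 0, z = 79 mm. The board is 9 mm thick (z 70 to 79), of darker wood, and roofs the inside from here to the -x end (90 mm deep, 60 mm clear height over the box floor). From here to the +x end wall the top is open, 210 x 116 mm, once the lid is off
- lid: Loose lid over the open part of the box's top, flush with the fixed part: darker wooden board 205 (x) x 134 (y) x 9 mm, 0.2 kg, bar handle on top, two 8 mm cleats below, 5 mm clear of the side walls: lift straight up. Origin: centre, at the cleats' underside (it stands on them); board 8 to 17 mm above it. On the box: axes as the box's, origin at box x = 45, z = 62 mm
- lid_place (a point): middle of the bare drawer floor (z = 0, fixed) between box and basket: free and large enough for the lid laid along world x; it may be laid elsewhere too. The drawer is fixed: inside x 0.27 to 0.86, y -0.50 to 0.50 m, sides 85 mm high, front panel (far side) 125 mm
- lid_handle (a point): middle of the lid's bar handle: bar 60 mm along the lid's x, 16 mm wide, 24 mm high; this point is 29 mm above the lid's origin, 12 mm under the bar's top
- pin: Small wooden rolling pin, 250 mm long, 0.13 kg, lying along the box on its floor, under the lid at first. Origin: its middle, on its axis (16 mm above the box floor); x along its axis. Barrel 32 mm thick, 150 mm long; at each end a 50 mm handle 14 mm thick with a 17 mm knob. Round: it can roll a little. End b lies 45 to 70 mm under the fixed top, end a 5 to 30 mm from the +x end wall
- pin_end_a (a point): tip of the pin's handle at its +x end, on the axis, 125 mm from the middle: the end that lies in the open part of the box
- pin_end_b (a point): tip of the pin's handle at its -x end, on the axis, 125 mm from the middle: the end that lies under the fixed top
- basket: bystander: rattan-look plastic basket 270 x 190 x 100 mm with a moulded bib in it, origin at the centre of its underside. Box and basket lie side by side, one left and one right of the middle, and may be exchanged
- bowl: bystander: small glass bowl, 104 mm wide, 46 mm high, in the middle at the far end of the drawer; origin at the centre of its underside
- straw_cup: bystander: purple flip-top straw cup, 71 mm wide, 128 mm high, far end of the drawer on the left; origin at the centre of its underside
- jar: bystander: glass jar with steel cap, 64 mm wide, 85 mm high, at the right edge; origin at the centre of its underside
- ramekin: bystander: white ramekin, 80 mm wide, 48 mm high, at the right edge; origin at the centre of its underside
- turner: bystander: wooden-handled turner, 260 mm, lying crosswise at the far end on the right; origin at the underside near its middle
- spoon_rack: bystander: slotted steel spoon rack 190 x 75 x 85 mm with four spoons reaching 122 mm, fixed at the left edge; origin at the centre of its underside.

How it is judged (in metres and radians):
On the way, in this order (a step that is already met when the one before it is completed fails the run):
1. the lid, still in the gripper, is brought down off the box to the drawer floor (height (world z) of lid below 0.02 m and angle between lid's own z axis and vertical below 0.12 rad and contact force between the fingers and lid above 0.5 N).
2. the lid lies flat on the drawer floor, let go (height (world z) of lid below 0.02 m and angle between lid's own z axis and vertical below 0.12 rad and contact force between the fingers and lid below 0.1 N and linear speed of lid below 0.03 m/s), for 0.2 s.
3. the pin comes out slantwise: its one end above the top of the box while the other is still under the fixed part of the top (((z of pin_end_b in the frame of box below 0.068 m and x of pin_end_b in the frame of box below -0.05 m and z of pin_end_a in the frame of box above 0.085 m) or (z of pin_end_a in the frame of box below 0.068 m and x of pin_end_a in the frame of box below -0.05 m and z of pin_end_b in the frame of box above 0.085 m))).
At the end, for the whole second after the job is handed in: The gripper alone holds the pin, still, within 30 degrees of level, both ends over 165 mm above the drawer floor; the lid lies flat (7 degrees), handle up, let go, under 20 mm above the drawer floor and not touching the box; the box stands level (3 degrees) under 40 mm from where it stood (height (world z) of each of pin_end_a, pin_end_b above 0.165 m and contact force between the fingers and pin above 1 N and linear speed of pin below 0.03 m/s and angle between pin's own x axis and vertical between 1.05 and 2.09 rad and angular speed of pin below 0.2 rad/s and contact force between each of pin, lid and box below 0.1 N and contact force between each of pin, the fingers and lid below 0.1 N and contact force between pin and straw_cup below 0.1 N and contact force between pin and basket below 0.1 N and height (world z) of lid below 0.02 m and angle between lid's own z axis and vertical below 0.12 rad and linear speed of each of lid, box below 0.02 m/s and height (world z) of box below 0.01 m and angle between box's own z axis and vertical below 0.05 rad and distance of box from where it was at the start of the episode below 0.04 m); the arm keeps its last pose, push and grip.
It fails at once if the pin, once raised 10 mm, is forced against the box with over 20 N (z of pin in the frame of box above 0.036 m and contact force between pin and box above 20 N).
It fails at once if the box is tipped by more than 6 degrees (angle between box's own z axis and vertical above 0.105 rad).
It fails at once if a bystander is shifted by more than 30 mm (distance of any of basket, bowl, straw_cup, jar, ramekin, turner from where it was at the start of the episode above 0.03 m).
It also fails if it takes over 64 s, if anything falls off the work surface, if the arm or the gripper's body presses on something with over 40 N, if the wrist force passes 120 N, or if a joint passes its speed limit or range.

## Robot

A 6-joint arm with a two-finger parallel gripper is mounted at the origin on the work surface. World frame = base frame: x ahead of the robot, y to its left, z up, the work surface at z = 0. Lengths are in m, angles in degrees, forces in N, time in s.
With the tool pointing down it reaches from about 0.425 to 0.95 m from the base axis. Payload 3.5 kg.
Tool frame: the origin (TCP) lies at the very end of the fingers, on their centre line; the grasp point (between the pads) lies 19 mm behind it; z points along the fingers, y is the line along which they close (so a half turn about z gives the same grasp; the last joint's range is limited). The gripper opens to 85 mm and grips with 20 to 120 N. Pads are 22 mm wide; open, the fingers measure 114 mm over their backs; the gripper's body (76 mm by 85 mm) begins 54 mm behind the grasp point. The pads swing forward as they close: fully open they stand 13 mm farther back than shut.
Start: joints at [58.27, 16.404, 90.338, -0, 73.258, -8.594], TCP at [0.265, 0.621, 0.231] pointing down, gripper open.
Joint ranges: [-158.93, 158.93], [-51.34, 127.21], [12.03, 142.37], [-87.48, 267.48], [13.55, 161.25], [-162.69, 162.69]. Speed limits (degrees/s): [159.86, 159.86, 180, 180, 180, 180].

## Interface

Orientations are given as a 3x3 rotation matrix whose columns are the frame's x, y, z axes.
In Python, from plant import env, viewer, ticket gives the robot as it stands.
- The arm moves only by the tool play_rows, never from a script. Its argument "moves" is one flat list of numbers, 4 for each row, row after row: the shift along the tool's x, y, z in mm, then the turn about the tool's z in degrees. In form: [x, y, z, turn, x, y, z, turn, ...]. A call has 1 to 20 rows; each row shifts and turns the commanded pose from where the row before left it, along the tool's axes as they then stand; what a row does not reach is not made up. A row lasts 1/8 s, in which the tool goes at most 62.5 mm and 10.7 degrees, less where a joint would pass 70% of its speed; a pose out of reach is approached as far as the arm can. A call with a gripper value outside its range is refused whole. "grip" is the closure, from -1 (fully open) to 1 (shut), set as the call begins (left out, the last holds). The fingers move at their own pace and stop on an object; "squeeze" is the grip in N (left out, the last holds). Time passes only in rows, so rows that do not move let the fingers close. It gives the time, the measured TCP pose, the force, the opening and the grip force at its end, in the units of the state.
- env.sense(): the state, without advancing time (a new reading comes with each control period).
- viewer.get_image(name): name is "scene" or "top"; returns (picture, depth): 400x640x3 uint8, red, green, blue; 400x640 float32, m along the optical axis (not along the pixel's ray), 0 where there is no reading.
- viewer.camera_model(name): a dict with "camera_matrix" (3x3 intrinsics, pixels), "R" (3x3) and "t" (3): a world point X has camera coordinates R X + t. Camera axes: x right, y down, z forward; pixel columns grow to the right and rows downward; lengths in m; the calibration is good to about 2 mm. A picture is of the moment at which its call begins. camera_model takes no time and is no camera call.
- ticket.finish_job(): hands the job in; it is judged then, once.
The state is a dict: "t": time; "joint_pos": joint angles; "joint_vel": joint speeds; "tau": joint torques, N m; "position": TCP position; "orientation": TCP orientation; "ft_force": force on the tool from outside, world axes, zero at the start; "wrist_torque": the same for the moment, N m; "opening": finger opening in m; "grip_force": force on a finger pad.
Only numpy, scipy, OpenCV 4.12 (cv2) and the standard library are available. Lean on these libraries where they do the work, as an engineer would, in place of code of your own. Each camera call takes 0.05 s, during which the arm holds its last target. There are 200 camera calls.

## Working session

There is one attempt and no reset: what is moved stays moved. The work goes in short steps, Python scripts to look and compute and a tool call to move; the robot and the scene stay as the last step left them, time stands still between calls to the robot, and variables do not carry over. Pictures are saved under pics/ and viewed, at most 10 in all, crops included, and the job is handed in when it is done.

Besides the shell and the picture viewer there is one more tool, called after "Request:" by a JSON object that holds its "fn" and its "kwargs". play_rows: Moves the arm, as the interface text tells. Its arguments: {"type":"object","properties":{"moves":{"type":"array","items":{"type":"number"}},"grip":{"type":"number"},"squeeze":{"type":"number"}},"required":["moves"]}

```bash
mkdir -p pics; python3 - <<'E'
from plant import env,viewer
import cv2,numpy as np
s=env.sense();print(s['t'],s['position'],s['orientation'],s['opening'])
for n in('scene','top'):
    p,d=viewer.get_image(n);cv2.imwrite(f'pics/{n}0.png',p[:,:,::-1]);np.save(f'{n}0.npy',d)
    m=viewer.camera_model(n);print(n,m)
E
```

```text
0.0 [0.26482928 0.62015526 0.22991671] [[-9.19583818e-01  3.92891927e-01 -1.23888882e-03]
 [ 3.92893732e-01  9.19581635e-01 -2.03265534e-03]
 [ 3.40645535e-04 -2.35594861e-03 -9.99997167e-01]] 0.08521005041930818
scene {'camera_matrix': array([[411.20758308,   0.        , 321.15156423],
       [  0.        , 411.20758308, 206.00377   ],
       [  0.        ,   0.        ,   1.        ]]), 'R': array([[ 0.37514288,  0.92679735,  0.01773389],
       [ 0.59838226, -0.22750942, -0.76823052],
       [-0.70795938,  0.29880785, -0.63992764]]), 't': array([-0.21962537, -0.28846204,  1.68943135])}
top {'camera_matrix': array([[367.11493035,   0.        , 321.89974589],
       [  0.        , 367.11493035, 199.98393516],
       [  0.        ,   0.        ,   1.        ]]), 'R': array([[ 0.01834733, -0.99978237, -0.00992928],
       [-0.98720387, -0.01654135, -0.158603  ],
       [ 0.15840424,  0.01271216, -0.98729251]]), 't': array([-0.01196277,  0.59746425,  1.15143542])}
```

View pics/top0.png

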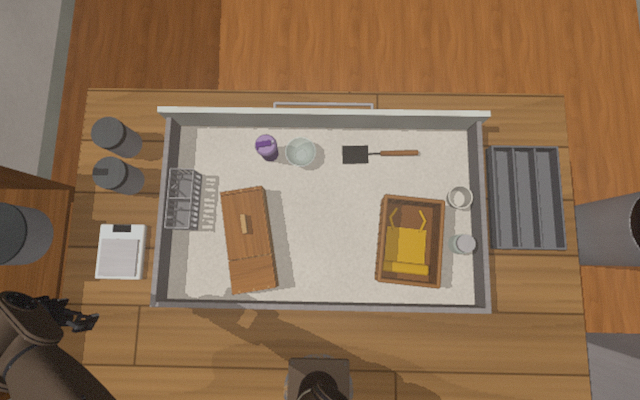

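View pics/scene0.png

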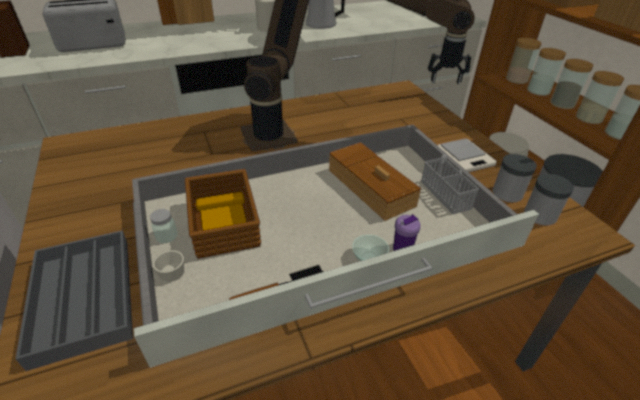

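Top view: the box is on the left, with its top corners at about (222,190), (264,186), (277,288) and (233,293), and its handle at (245,224). The basket is on the right around (410,240). The bare floor between them is around (325,240).

```bash
cat > h.py <<'E'
from plant import env,viewer
import cv2,numpy as np
def cloud(n,d):
    m=viewer.camera_model(n);K=m['camera_matrix'];v,u=np.mgrid[:400,:640]
    c=np.stack([(u-K[0,2])/K[0,0]*d,(v-K[1,2])/K[1,1]*d,d],-1)
    P=(c-m['t'])@m['R']; P[d==0]=np.nan; return P
def rect(P,zl,zh,box):
    x0,x1,y0,y1=box
    k=(P[...,2]>zl)&(P[...,2]<zh)&(P[...,0]>x0)&(P[...,0]<x1)&(P[...,1]>y0)&(P[...,1]<y1)
    k=cv2.morphologyEx(k.astype('uint8'),cv2.MORPH_CLOSE,np.ones((3,3)))
    n,l,s,_=cv2.connectedComponentsWithStats(k);i=1+np.argmax(s[1:,4]);q=P[l==i];q=q[~np.isnan(q[:,2])]
    r=cv2.minAreaRect(q[:,:2].astype('float32'));return r,cv2.boxPoints(r),np.median(q[:,2]),len(q),q.mean(0)
E
python3 - <<'E'
from h import *
np.set_printoptions(precision=4,suppress=True)
for n in('top','scene'):
    P=cloud(n,np.load(n+'0.npy'))
    print(n,'box',*rect(P,.070,.088,(.28,.72,.08,.34)));print('handle',*rect(P,.096,.115,(.28,.72,.08,.34)))
    print('basket',*rect(P,.07,.115,(.28,.75,-.4,-.05)))
P=cloud('top',np.load('top0.npy'))
for u,v in((325,240),(245,224),(265,140),(300,153),(205,205),(222,190),(264,186),(277,288),(233,293)):print(u,v,P[v,u])
E
```

```text
top box ((0.4683935344219208, 0.2324519157409668), (0.32476118206977844, 0.13698898255825043), 10.394613265991211) [[0.2963 0.2705]
 [0.321  0.1358]
 [0.6405 0.1944]
 [0.6158 0.3291]] 0.08025442771628288 4399 [0.4636 0.2306 0.0797]
handle ((0.5126358866691589, 0.24049189686775208), (0.05787421762943268, 0.01626621000468731), 8.912200927734375) [[0.4828 0.244 ]
 [0.4853 0.228 ]
 [0.5425 0.2369]
 [0.54   0.253 ]] 0.10367346531643416 103 [0.5129 0.2402 0.1038]
basket ((0.4716934561729431, -0.2770439684391022), (0.19241371750831604, 0.2723536789417267), 84.8995361328125) [[ 0.3275 -0.3608]
 [ 0.5988 -0.385 ]
 [ 0.6159 -0.1933]
 [ 0.3446 -0.1691]] 0.10086071347517825 1567 [ 0.471  -0.2843  0.0977]
scene box ((0.4678521156311035, 0.2335013449192047), (0.32858049869537354, 0.14188048243522644), 9.965744018554688) [[0.2938 0.2749]
 [0.3183 0.1352]
 [0.6419 0.1921]
 [0.6174 0.3318]] 0.07908989987284398 2337 [0.4839 0.2297 0.0788]
handle ((0.5135800242424011, 0.2420070469379425), (0.05839331075549126, 0.019200090318918228), 10.479720115661621) [[0.4831 0.2461]
 [0.4866 0.2273]
 [0.544  0.2379]
 [0.5405 0.2568]] 0.10164590876602042 70 [0.5143 0.2398 0.1017]
basket ((0.47116607427597046, -0.2768186330795288), (0.1920674741268158, 0.27586063742637634), 84.41191101074219) [[ 0.3245 -0.359 ]
 [ 0.5991 -0.3858]
 [ 0.6178 -0.1947]
 [ 0.3432 -0.1678]] 0.09702793226854577 1809 [ 0.4864 -0.2808  0.0918]
325 240 [ 0.4701 -0.0137  0.0008]
245 224 [0.5097 0.234  0.1025]
265 140 [0.7752 0.1809 0.118 ]
300 153 [0.7675 0.0778 0.0054]
205 205 [0.5811 0.3959 0.0015]
222 190 [0.6339 0.3412 0.0013]
264 186 [0.6497 0.1976 0.0035]
277 288 [ 0.3105  0.1414 -0.0042]
233 293 [nan nan nan]
```

Request:
{"fn": "play_rows", "kwargs": {"moves": [0,0,0,-8.4,0,0,0,-8.4,0,0,0,-8.3,0,0,0,-8.3,-15,-35,0,0,-15,-35,0,0,-15,-35,0,0,-15,-35,0,0,-15,-35,0,0,-15,-35,0,0,-15,-35,0,0,-15,-35,0,0,-15,-35,0,0,-15,-35,0,0,-15,-35,0,0,-10,-33,0,0,0,0,0,0,0,0,0,0], "grip": -0.2, "squeeze": 60}}

```text
t: 2.35
position: [0.5114, 0.2409, 0.2309]
orientation: [[-0.984, -0.178, -0.001], [-0.178, 0.984, 0.0], [0.001, 0.0, -1.0]]
ft_force: [0.1, 0.4, -0.4]
opening: 0.0513
grip_force: 0.0
```

```bash
cat >> h.py <<'E'
BX=np.array([.468,.233]);YAW=np.radians(10.3)
def st():
    s=env.sense();p=s['position'];R=s['orientation']
    c,n=np.cos(YAW),np.sin(YAW);b=np.array([[c,n],[-n,c]])@(p[:2]-BX)
    print('t',s['t'],'p',p.round(4),'yyaw',np.degrees(np.arctan2(R[1,1],R[0,1])).round(2),'tilt',R[:2,2].round(4),'inbox',b.round(4),'open',round(s['opening'],4),'gf',round(s['grip_force'],1),'F',s['ft_force'].round(1));return s
E
python3 -c "from h import *;st()"
```

```text
t 2.35 p [0.5114 0.2409 0.2309] yyaw 100.25 tilt [-0.001   0.0003] inbox [ 0.0441 -0.    ] open 0.0513 gf 0.0 F [ 0.1  0.4 -0.4]
```

Request:
{"fn": "play_rows", "kwargs": {"moves": [0,0,30,0,0,0,30,0,0,0,30,0,0,0,30,0,0,0,15,0,0,0,8,0,0,0,5,0,0,0,0,0,0,0,0,0]}}

```text
t: 3.48
position: [0.5125, 0.2407, 0.0842]
orientation: [[-0.984, -0.178, 0.002], [-0.178, 0.984, 0.0], [-0.002, 0.0, -1.0]]
ft_force: [-0.1, -0.0, 0.5]
opening: 0.0514
grip_force: 0.0
```

Request:
{"fn": "play_rows", "kwargs": {"moves": [0,0,0,0,0,0,0,0,0,0,0,0,0,0,0,0,0,0,0,0], "grip": 1, "squeeze": 60}}

```text
t: 4.1
position: [0.5123, 0.2407, 0.0839]
orientation: [[-0.984, -0.178, 0.001], [-0.178, 0.984, 0.0], [-0.001, -0.0, -1.0]]
ft_force: [-0.7, -1.0, 5.2]
opening: 0.0147
grip_force: 61.4
```

Request:
{"fn": "play_rows", "kwargs": {"moves": [0,0,-5,0,0,0,-10,0,0,0,-15,0,0,0,-15,0,0,0,-15,0,0,0,-10,0,3,-10,0,0,6,-25,0,0,6,-30,0,0,7,-30,0,0,7,-30,0,0,7,-30,0,0,7,-30,0,0,7,-30,0,0,5,-20,0,0,3,-15,0,0,0,0,0,5.2,0,0,0,5,0,0,0,0,0,0,0,0]}}

```text
t: 6.6
position: [0.4992, -0.0157, 0.1531]
orientation: [[-1.0, -0.003, -0.0], [-0.003, 1.0, 0.0], [0.0, 0.0, -1.0]]
ft_force: [0.9, -0.5, -2.4]
opening: 0.0146
grip_force: 60.6
```

```bash
python3 - <<'E'
from h import *
np.set_printoptions(precision=4,suppress=True)
st();p,d=viewer.get_image('top');cv2.imwrite('pics/t1.png',cv2.resize(p[130:320,190:390,::-1],None,fx=4,fy=4,interpolation=2)[:600,:800]);np.save('t1.npy',d)
p2,d2=viewer.get_image('scene');cv2.imwrite('pics/s1.png',cv2.resize(p2[100:290,230:480,::-1],None,fx=3,fy=3,interpolation=2))
E
```

```text
t 6.6 p [ 0.4992 -0.0157  0.1531] yyaw 90.14 tilt [-0.0004  0.0001] inbox [-0.0138 -0.2503] open 0.0146 gf 60.6 F [ 0.9 -0.5 -2.4]
```

View pics/t1.png

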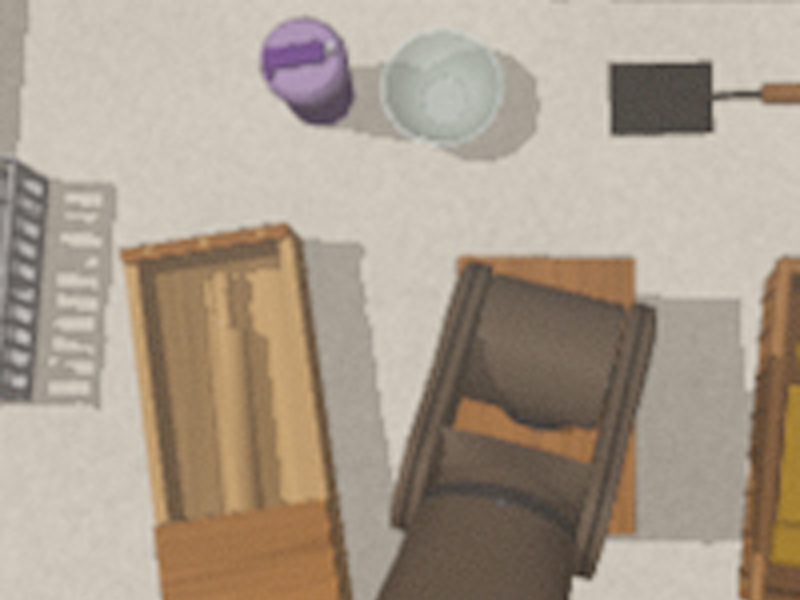

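View pics/s1.png

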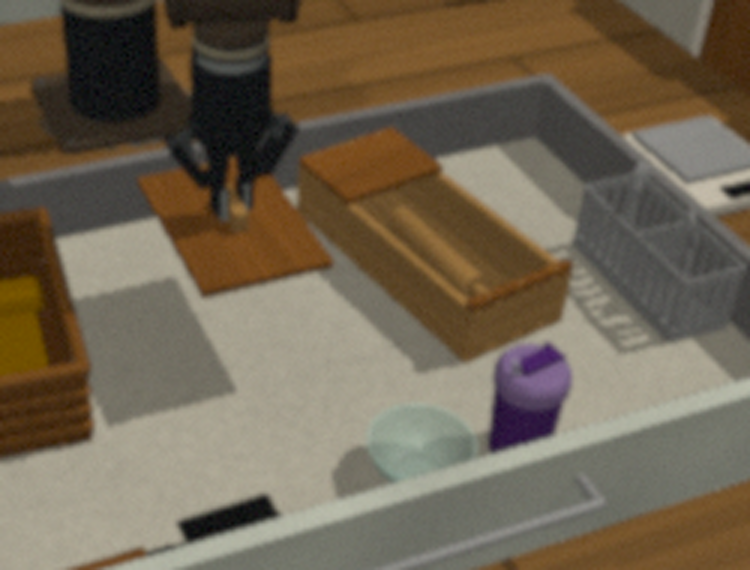

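The top crop shows the lid held level over bare floor. The box is open, with the pin at crop (235,280)-(240,510) and its end a near the far wall. The scene crop confirms the lid is flat in the grip.

Request:
{"fn": "play_rows", "kwargs": {"moves": [0,0,20,0,0,0,25,0,0,0,25,0,0,0,20,0,0,0,15,0,0,0,10,0,0,0,6,0,0,0,4,0,0,0,2,0,0,0,2,0,0,0,0,0,0,0,0,0]}}

```text
t: 8.2
position: [0.4995, -0.0158, 0.0245]
orientation: [[-1.0, -0.001, 0.0], [-0.001, 1.0, -0.0], [-0.0, -0.0, -1.0]]
ft_force: [0.3, -1.0, -2.3]
opening: 0.0148
grip_force: 60.6
```

```bash
python3 -c "from h import *;st()"
```

```text
t 8.2 p [ 0.4995 -0.0158  0.0245] yyaw 90.06 tilt [ 0.0004 -0.0001] inbox [-0.0135 -0.2504] open 0.0148 gf 60.6 F [ 0.3 -1.  -2.3]
```

Request:
{"fn": "play_rows", "kwargs": {"moves": [0,0,1,0,0,0,1,0,0,0,0.7,0,0,0,0,0,0,0,0,0]}}

```text
t: 8.82
position: [0.4993, -0.0157, 0.0219]
orientation: [[-1.0, -0.001, -0.0], [-0.001, 1.0, 0.0], [0.0, 0.0, -1.0]]
ft_force: [-2.2, 1.1, 2.6]
opening: 0.0146
grip_force: 61.2
```

On the floor now (force reversed). Release, then rise and measure the pin.

Request:
{"fn": "play_rows", "kwargs": {"moves": [0,0,0,0,0,0,0,0,0,0,0,0,0,0,0,0,0,0,-10,0,0,0,-25,0,0,0,-40,0,0,0,-40,0,0,0,-35,0,0,0,0,0], "grip": -0.1}}

```text
t: 10.07
position: [0.5017, -0.0162, 0.176]
orientation: [[-1.0, -0.001, 0.008], [-0.001, 1.0, -0.002], [-0.008, -0.002, -1.0]]
ft_force: [-0.8, -0.1, -0.9]
opening: 0.0466
grip_force: 0.0
```

```bash
python3 - <<'E'
from h import *
np.set_printoptions(precision=4,suppress=True)
st();p,d=viewer.get_image('top');np.save('t2.npy',d)
c,n=np.cos(YAW),np.sin(YAW);B=np.array([[c,n],[-n,c]])
P=cloud('top',d)
print('lid',rect(P,.008,.03,(.33,.66,-.12,.11)))
print('box wall',rect(P,.062,.088,(.28,.72,.08,.34))[:3])
q=P.reshape(-1,3);q=q[~np.isnan(q[:,2])];b=(q[:,:2]-BX)@B.T
for x in range(-60,152,8):
    k=(abs(b[:,0]*1e3-x)<4)&(abs(b[:,1])<.054)&(q[:,2]>.014)&(q[:,2]<.062)
    if k.sum(): 
        t=b[k];z=q[k,2];h=z>z.max()-.006;print(x,k.sum(),'y %.0f..%.0f'%(t[:,1].min()*1e3,t[:,1].max()*1e3),'top z %.1f at y %.0f'%(z.max()*1e3,t[h,1].mean()*1e3))
cv2.imwrite('pics/t2.png',cv2.resize(p[180:300,210:290,::-1],None,fx=5,fy=5,interpolation=2))
E
```

```text
t 10.075 p [ 0.5017 -0.0162  0.176 ] yyaw 90.07 tilt [ 0.0084 -0.002 ] inbox [-0.0114 -0.2513] open 0.0466 gf 0.0 F [-0.8 -0.1 -0.9]
lid (((0.47889575362205505, -0.0015698820352554321), (0.11268537491559982, 0.03524784371256828), 79.58976745605469), array([[ 0.4514, -0.0538],
       [ 0.486 , -0.0602],
       [ 0.5064,  0.0507],
       [ 0.4717,  0.057 ]], dtype=float32), np.float64(0.017983943816349674), 262, array([ 0.4781, -0.0013,  0.0198]))
box wall (((0.46846500039100647, 0.23229503631591797), (0.32439321279525757, 0.137396901845932), 10.188467979431152), array([[0.2967, 0.2712],
       [0.321 , 0.136 ],
       [0.6403, 0.1934],
       [0.616 , 0.3286]], dtype=float32), np.float64(0.07929056972126709))
-60 12 y -25..35 top z 44.7 at y 5
-52 29 y -35..42 top z 46.0 at y 7
-44 36 y -46..54 top z 44.7 at y 5
-36 28 y -44..19 top z 47.7 at y 6
-28 32 y -48..52 top z 47.0 at y 2
-20 28 y -39..50 top z 47.0 at y 5
-12 36 y -34..49 top z 46.1 at y 3
-4 24 y -11..32 top z 43.6 at y 2
4 35 y -46..48 top z 45.0 at y 4
12 33 y -41..53 top z 46.6 at y 3
20 29 y -48..39 top z 47.7 at y 2
28 33 y -35..45 top z 46.1 at y -0
36 34 y -47..50 top z 46.6 at y 3
44 35 y -45..43 top z 43.4 at y 2
52 32 y -46..45 top z 45.0 at y 3
60 29 y -47..50 top z 45.2 at y 2
68 31 y -35..46 top z 47.8 at y 1
76 37 y -50..42 top z 48.3 at y -2
84 30 y -43..48 top z 46.5 at y -2
92 17 y -45..50 top z 44.5 at y 5
100 20 y -45..35 top z 35.6 at y -0
108 17 y -50..45 top z 36.1 at y -2
116 23 y -38..50 top z 37.6 at y -1
124 22 y -28..53 top z 35.2 at y -2
132 26 y -47..46 top z 38.3 at y -2
140 22 y -34..51 top z 35.7 at y -3
148 108 y -53..54 top z 61.3 at y -4
```

View pics/t2.png

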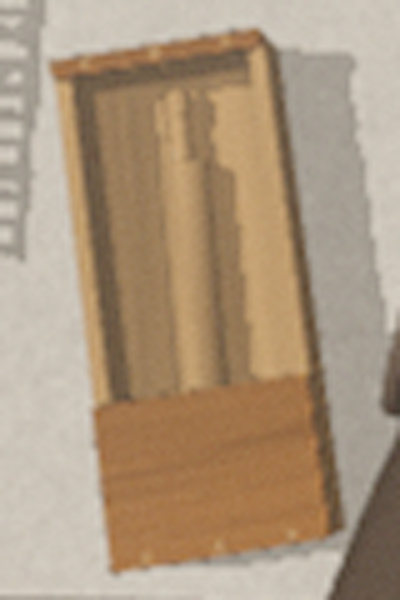

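The crop shows the pin lying nearly along the box. Its knob (end a) is at crop (175,95), the barrel runs from (183,155) to the lip at (200,388), and the fingers have room on both sides.

Request:
{"fn": "play_rows", "kwargs": {"moves": [0,0,0,-7.4,-4,15,0,0,-8,30,0,0,-9,35,0,0,-10,35,0,0,-10,35,0,0,-10,35,0,0,-9,35,0,0,-9,35,0,0,0,0,20,0,0,0,20,0,0,0,20,0,0,0,10,0,0,0,0,0,0,0,0,0]}}

```text
t: 12.0
position: [0.5353, 0.2459, 0.1024]
orientation: [[-0.992, -0.129, 0.001], [-0.129, 0.992, 0.0], [-0.002, 0.0, -1.0]]
ft_force: [0.2, 0.3, -0.1]
opening: 0.0467
grip_force: 0.0
```

```bash
python3 -c "from h import *;st()"
```

```text
t 12.0 p [0.5353 0.2459 0.1024] yyaw 97.43 tilt [0.0015 0.0004] inbox [0.0686 0.0007] open 0.0467 gf 0.0 F [ 0.2  0.3 -0.1]
```

Request:
{"fn": "play_rows", "kwargs": {"moves": [0,0,20,0,0,0,25,0,0,0,20,0,0,0,12,0,0,0,7,0,0,0,3,0,0,0,0,0,0,0,0,0]}}

```text
t: 13.0
position: [0.5351, 0.246, 0.0151]
orientation: [[-0.992, -0.13, 0.001], [-0.13, 0.992, 0.0], [-0.001, -0.0, -1.0]]
ft_force: [2.5, -3.0, -0.7]
opening: 0.047
grip_force: 0.0
```

Request:
{"fn": "play_rows", "kwargs": {"moves": [0,0,0,0,0,0,0,0,0,0,0,0,0,0,0,0,0,0,0,0], "grip": 1, "squeeze": 20}}

```text
t: 13.62
position: [0.5346, 0.2466, 0.015]
orientation: [[-0.992, -0.13, 0.0], [-0.13, 0.992, 0.001], [-0.0, 0.001, -1.0]]
ft_force: [-1.3, 1.5, 3.9]
opening: 0.0314
grip_force: 20.0
```

Request:
{"fn": "play_rows", "kwargs": {"moves": [0,0,-3,0,0,0,-4,0,0,0,-4,0,0,0,-4,0,0,0,-5,0,0,0,-5,0,0,0,-5,0,0,0,0,0]}}

```text
t: 14.62
position: [0.5351, 0.2462, 0.0453]
orientation: [[-0.992, -0.13, 0.001], [-0.13, 0.992, 0.0], [-0.001, 0.0, -1.0]]
ft_force: [0.6, -0.4, -1.5]
opening: 0.0315
grip_force: 19.9
```

```bash
python3 - <<'E'
from h import *
st();p,d=viewer.get_image('scene');cv2.imwrite('pics/s3.png',cv2.resize(p[110:240,310:430,::-1],None,fx=4,fy=4,interpolation=2))
E
```

```text
t 14.625 p [0.5351 0.2462 0.0453] yyaw 97.47 tilt [0.0012 0.0003] inbox [0.0683 0.001 ] open 0.0315 gf 19.9 F [ 0.6 -0.4 -1.5]
```

View pics/s3.png

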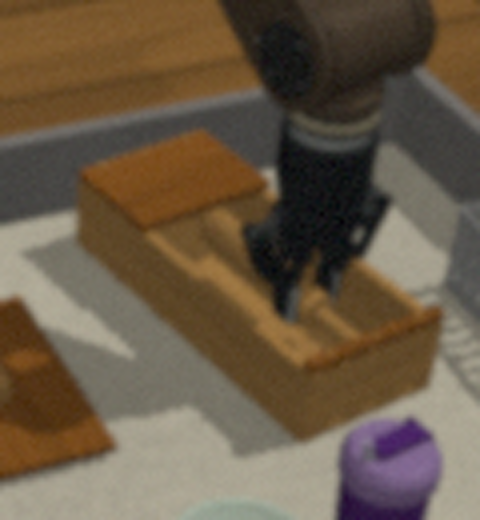

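The pin is gripped and has been lifted level inside the box; the visible barrel between the fingers and the lip looks unpitched. I'll keep lifting slowly so the lip tilts it.

Request:
{"fn": "play_rows", "kwargs": {"moves": [0,0,-3,0,0,0,-3,0,0,0,-3,0,0,0,-3,0,0,0,-3,0,0,0,-3,0,0,0,-3,0,0,0,0,0]}}

```text
t: 15.68
position: [0.5344, 0.2462, 0.0659]
orientation: [[-0.992, -0.13, -0.001], [-0.13, 0.992, 0.0], [0.001, 0.0, -1.0]]
ft_force: [0.4, -0.1, -1.5]
opening: 0.031
grip_force: 20.0
```

```bash
python3 -c "
from h import *
st();print(env.sense()['wrist_torque'])"
```

```text
t 15.675 p [0.5344 0.2462 0.0659] yyaw 97.46 tilt [-0.0007  0.0001] inbox [0.0677 0.0011] open 0.031 gf 20.0 F [ 0.4 -0.1 -1.5]
[ 0.04045224 -0.18892619 -0.03869961]
```

```bash
cat >> h.py <<'E'
def pin():
    for n in('scene','top'):
        p,d=viewer.get_image(n);P=cloud(n,d);q=P.reshape(-1,3);c_=p.reshape(-1,3).astype(int);k=~np.isnan(q[:,2]);q=q[k];c_=c_[k]
        s=env.sense();o=s['position'];R=s['orientation'];e=-R[:,0];f=R[:,1];r=q-o
        u,w=r@e*1e3,r@f*1e3
        for x in range(-200,130,8):
            k=(abs(u-x)<4)&(abs(w)<13)&(r[:,2]>-.05)&(r[:,2]<.09)&(c_[:,0]>c_[:,2]+25)
            if k.sum()>2:print(n,x,k.sum(),'maxz %.0f'%(np.percentile(q[k,2],90)*1e3),'medz %.0f'%(np.median(q[k,2])*1e3))
E
python3 - <<'E'
from h import *
pin()
p,d=viewer.get_image('scene');cv2.imwrite('pics/s4.png',cv2.resize(p[110:240,310:430,::-1],None,fx=4,fy=4,interpolation=2))
E
```

```text
scene -200 7 maxz 82 medz 81
scene -192 11 maxz 81 medz 80
scene -184 6 maxz 82 medz 80
scene -176 8 maxz 81 medz 80
scene -168 11 maxz 81 medz 78
scene -160 6 maxz 80 medz 78
scene -152 11 maxz 80 medz 79
scene -144 9 maxz 80 medz 78
scene -136 11 maxz 81 medz 79
scene -128 17 maxz 80 medz 74
scene -120 13 maxz 77 medz 73
scene -112 11 maxz 78 medz 74
scene -104 11 maxz 77 medz 75
scene -96 10 maxz 78 medz 74
scene -88 11 maxz 82 medz 77
scene -80 10 maxz 80 medz 76
scene -72 8 maxz 82 medz 75
scene -64 7 maxz 80 medz 76
scene -48 5 maxz 78 medz 74
scene -40 6 maxz 76 medz 71
scene -24 3 maxz 75 medz 68
scene -8 3 maxz 91 medz 90
scene 0 5 maxz 92 medz 91
scene 8 12 maxz 94 medz 91
scene 16 25 maxz 96 medz 90
scene 24 26 maxz 91 medz 81
scene 32 8 maxz 88 medz 87
scene 40 7 maxz 88 medz 85
scene 48 9 maxz 90 medz 89
scene 56 8 maxz 91 medz 87
scene 64 11 maxz 93 medz 92
scene 72 13 maxz 91 medz 88
scene 88 30 maxz 81 medz 74
scene 96 76 maxz 75 medz 49
top -200 13 maxz 83 medz 80
top -192 14 maxz 83 medz 80
top -184 10 maxz 82 medz 79
top -176 14 maxz 83 medz 80
top -168 12 maxz 82 medz 80
top -160 13 maxz 81 medz 79
top -152 14 maxz 84 medz 80
top -144 13 maxz 83 medz 79
top -136 17 maxz 82 medz 80
top -128 14 maxz 84 medz 79
top -120 20 maxz 79 medz 76
top -112 19 maxz 79 medz 75
top -104 18 maxz 83 medz 78
top -96 21 maxz 82 medz 77
top -88 19 maxz 81 medz 80
top -80 14 maxz 83 medz 80
top 80 14 maxz 71 medz 37
top 88 5 maxz 81 medz 80
```

View pics/s4.png

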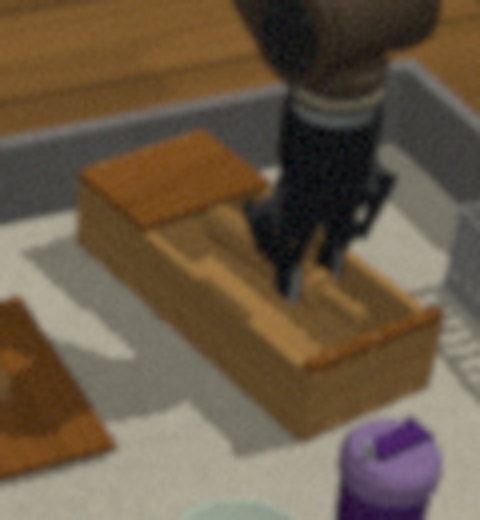

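The picture shows end a raised to the rim, at crop (360,310), and the barrel sloping down towards the lip at about 8°. The force is negligible, so I'll continue.

Request:
{"fn": "play_rows", "kwargs": {"moves": [0,0,-3,0,0,0,-3,0,0,0,-3,0,0,0,-3,0,0,0,-3,0,0,0,-3,0,0,0,-3,0,0,0,-3,0,0,0,-3,0,0,0,-3,0,0,0,-3,0,0,0,-3,0,0,0,0,0]}}

```text
t: 17.45
position: [0.5349, 0.2461, 0.1021]
orientation: [[-0.992, -0.13, 0.001], [-0.13, 0.992, 0.0], [-0.001, 0.0, -1.0]]
ft_force: [1.1, -0.1, -1.7]
opening: 0.031
grip_force: 20.1
```

```bash
python3 - <<'E'
from h import *
st();pin()
P=cloud('top',viewer.get_image('top')[1]);print(rect(P,.062,.088,(.28,.72,.08,.34))[0])
p,d=viewer.get_image('scene');cv2.imwrite('pics/s5.png',cv2.resize(p[110:240,310:430,::-1],None,fx=4,fy=4,interpolation=2))
E
```

```text
t 17.45 p [0.5349 0.2461 0.1021] yyaw 97.47 tilt [0.0009 0.0002] inbox [0.0682 0.001 ] open 0.031 gf 20.1 F [ 1.1 -0.1 -1.7]
scene -200 9 maxz 82 medz 79
scene -192 7 maxz 81 medz 79
scene -184 9 maxz 81 medz 78
scene -176 11 maxz 80 medz 80
scene -168 8 maxz 82 medz 80
scene -160 10 maxz 80 medz 79
scene -152 10 maxz 80 medz 79
scene -144 12 maxz 80 medz 79
scene -136 15 maxz 80 medz 78
scene -128 12 maxz 79 medz 76
scene -120 6 maxz 83 medz 82
scene -112 8 maxz 86 medz 82
scene -104 10 maxz 90 medz 84
scene -96 10 maxz 92 medz 87
scene -88 12 maxz 96 medz 91
scene -80 11 maxz 96 medz 91
scene -72 10 maxz 100 medz 96
scene -64 12 maxz 102 medz 98
scene -56 9 maxz 104 medz 96
scene -48 9 maxz 107 medz 102
scene -40 9 maxz 110 medz 99
scene -32 6 maxz 113 medz 107
scene 0 4 maxz 128 medz 128
scene 8 8 maxz 133 medz 127
scene 16 28 maxz 132 medz 128
scene 24 27 maxz 127 medz 117
scene 32 8 maxz 128 medz 124
scene 40 10 maxz 134 medz 130
scene 48 5 maxz 135 medz 133
scene 56 9 maxz 142 medz 137
scene 64 17 maxz 143 medz 140
scene 72 8 maxz 139 medz 136
scene 80 5 maxz 80 medz 78
scene 88 26 maxz 80 medz 76
scene 96 29 maxz 80 medz 67
top -200 18 maxz 82 medz 80
top -192 19 maxz 83 medz 80
top -184 17 maxz 83 medz 80
top -176 20 maxz 83 medz 79
top -168 17 maxz 81 medz 80
top -160 21 maxz 82 medz 81
top -152 22 maxz 83 medz 81
top -144 20 maxz 82 medz 80
top -136 22 maxz 82 medz 80
top -128 15 maxz 82 medz 80
top -120 19 maxz 85 medz 80
top -112 24 maxz 88 medz 84
top -104 22 maxz 92 medz 87
top -96 23 maxz 96 medz 92
top -88 22 maxz 97 medz 94
top -80 12 maxz 98 medz 96
top -72 5 maxz 97 medz 95
top -64 3 maxz 103 medz 101
top 80 9 maxz 82 medz 67
top 88 11 maxz 84 medz 80
((0.4715770483016968, 0.21361106634140015), (0.3239358961582184, 0.0982503741979599), 10.374713897705078)
```

View pics/s5.png

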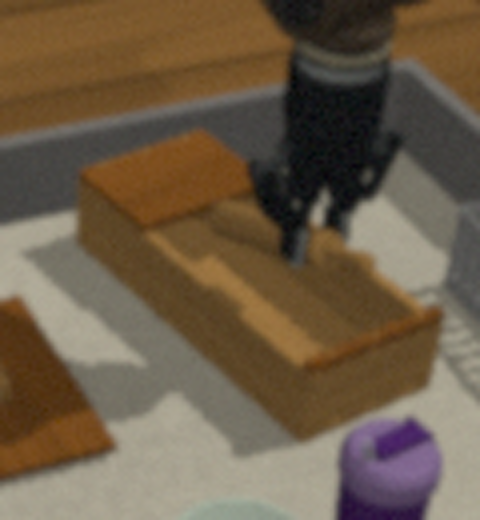

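The pin is slanted about 21°: end a is at about z 0.135, and end b is still under the top at about box x -93, z 46 mm. I'll draw it out along its axis.

Request:
{"fn": "play_rows", "kwargs": {"moves": [-3,0,0,0,-4,0,-1,0,-4,0,-1.3,0,-5,0,-1.7,0,-5,0,-1.7,0,-5,0,-1.7,0,-5,0,-1.7,0,-5,0,-1.7,0,-5,0,-1.7,0,-5,0,-1.7,0,-5,0,-1.7,0,-4,0,-1,0,0,0,0,0,0,0,0,0]}}

```text
t: 19.4
position: [0.589, 0.2532, 0.1183]
orientation: [[-0.992, -0.13, -0.0], [-0.13, 0.992, -0.0], [0.001, -0.0, -1.0]]
ft_force: [-0.8, -0.2, -1.7]
opening: 0.0311
grip_force: 20.2
```

Request:
{"fn": "play_rows", "kwargs": {"moves": [0,0,0,0,0,0,0,0,0,0,-4,0,0,0,-6,0,0,0,-10,0,0,0,-15,0,0,0,-20,0,0,0,-20,0,0,0,-20,0,0,0,-20,0,0,0,-15,0,0,0,-10,0,0,0,0,0,0,0,0,0], "squeeze": 70}}

```text
t: 21.15
position: [0.5887, 0.2531, 0.2574]
orientation: [[-0.992, -0.13, -0.002], [-0.13, 0.992, -0.0], [0.002, -0.0, -1.0]]
ft_force: [-0.1, -0.1, -1.9]
opening: 0.0297
grip_force: 69.9
```

```bash
python3 - <<'E'
from h import *
st();P=cloud('top',viewer.get_image('top')[1]);print(rect(P,.062,.088,(.28,.72,.08,.34))[0])
p,d=viewer.get_image('scene');cv2.imwrite('pics/s6.png',p[:,:,::-1])
P=cloud('scene',d)
q=P.reshape(-1,3);c_=p.reshape(-1,3).astype(int);s=env.sense();o=s['position'];R=s['orientation'];r=q-o;u=-(r@R[:,0])*1e3;w=(r@R[:,1])*1e3
for x in range(-190,110,10):
    k=(abs(u-x)<5)&(abs(w)<14)&(q[:,2]>.15)&(q[:,2]<.35)&(c_[:,0]>c_[:,2]+25)
    if k.sum():print(x,k.sum(),(np.median(q[k,2])*1e3).round())
E
```

```text
t 21.15 p [0.5887 0.2531 0.2574] yyaw 97.46 tilt [-0.0018 -0.0005] inbox [ 0.1224 -0.0019] open 0.0297 gf 69.9 F [-0.1 -0.1 -1.9]
((0.46964412927627563, 0.22398872673511505), (0.32407766580581665, 0.119055837392807), 10.532188415527344)
-170 2 212.0
-160 7 214.0
-150 12 216.0
-140 4 221.0
-130 5 223.0
-120 6 237.0
-110 18 238.0
-100 16 239.0
-90 17 244.0
-80 17 249.0
-70 19 250.0
-60 15 257.0
-50 17 258.0
-40 19 262.0
-30 10 264.0
-20 6 261.0
-10 1 279.0
0 1 282.0
10 21 284.0
20 48 279.0
30 20 274.0
40 13 284.0
50 11 288.0
60 15 295.0
70 21 291.0
```

View pics/s6.png

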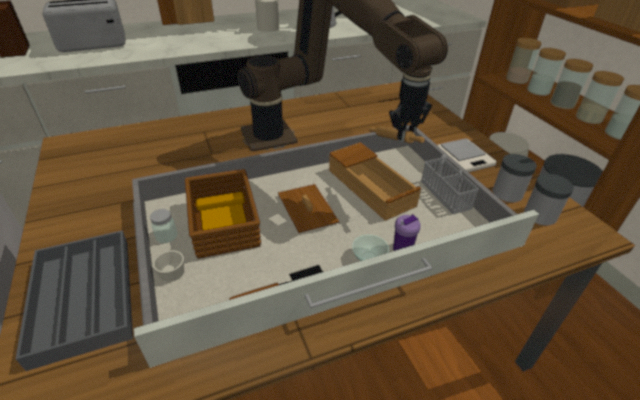

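The picture shows the pin held at about (400,133), above and clear of the box, at about 21°. The lid lies flat at (308,207), and the box and the other things are in place. I'll let it settle and hand in.

Request:
{"fn": "play_rows", "kwargs": {"moves": [0,0,0,0,0,0,0,0,0,0,0,0,0,0,0,0]}}

```text
t: 21.75
position: [0.5892, 0.2532, 0.2586]
orientation: [[-0.992, -0.13, 0.0], [-0.13, 0.992, 0.0], [-0.0, 0.0, -1.0]]
ft_force: [0.2, -0.2, -1.9]
opening: 0.0298
grip_force: 69.9
```

```bash
python3 -c "
from plant import ticket;print(ticket.finish_job())"
```

```text
the job is handed in; nothing more can be done
None
```

I handed the job in at about 22 s, but no verdict came back: the lid lies flat on the drawer floor clear of the box, and the pin came out slantwise and is held still about 21° from level, its lowest end about 12 cm above the box.

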